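File delivered instrument cassettes in the packed rack and reset the carrier's shock gauge

TASK

Unpack this delivery: take every instrument cassette out of the blue carrier and file it in the rack, standing on its long edge right next to the one with the same colour band, pushed in from the front until it is fully home against the back stop; ease its neighbours apart without tipping any over. Once all are filed, turn the red peak pointer of the carrier's shock gauge back to its zero stop, ready for the next trip. Leave the other things on the bench where they are.

Things in the scene. Friction and masses are not known exactly. Their poses are not given: they have to be found in the camera images.
- rack: Filing rack, fixed, white shelf plate, grey side plates, opening towards the robot (-x). Origin on the bench; x into the rack, y along the row. Shelf plate top at z = 4 mm, from x = -62 to 188. Row space x = 30 to 182 (face of the back stop), y = -131 to 131 between the side plates; these and the stop 60 high, 6 thick.
- rack_home (a point): Middle of the row, on the shelf plate, in the rack's frame x = 107, y = 0, z = 4 mm: a cassette pushed home against the stop has its origin at this x and z, and its front end at x = 32. Pushing one home takes 5 to 15 N. The rack takes seven cassettes with 24 mm to spare in all.
- rack_bar (a point): Middle of a steel bar, 8 mm thick, that crosses over the row along the rack's y, at its x = 130; axis 96, underside 92 mm above the bench. Because of it cassettes go in from the front, not from above.
- carrier: Blue transit carrier, fixed: tray, inside 190 (x) x 330 (y) mm, floor 4 thick, walls 25 high above the bench. The new cassettes stand in it on edge, side by side along its y, about 100 apart. Origin: centre of its underside. Centred at x = 143, a grey block 80 x 110 x 36 high carries the shock gauge, a round dial with its face 45 above the bench.
- peak (a joint): Turn of the shock gauge's wing knob with the red peak pointer, rad: 0 = pointer on zero, against its stop, pointing to the carrier's +y; grows clockwise seen from above, up to 4.0. So turn it anticlockwise seen from above to reset. It is stiff (0.05 N m), needs no pressing and stays where it is left.
- peak_grip (a point): Grip point on the wing knob's axis, at the carrier's x = 143, y = 0, 75 above the bench (30 above the dial face). The wing is an upright black bar 12 thick, 46 long, reaching from 57 to 87 above the bench; its own y axis runs along the bar and to the red pointer, its x axis across the bar.
- row_red: Aluminium instrument cassette, 150 long (x) x 34 thick (y) x 70 high (z) mm, ends rounded in plan (radius 17), about 0.3 kg, with a 40 mm wide red band round its middle; stands on its long edge. Origin: centre of its underside. One of the four standing in the rack at the start, home against the stop, in any order, with gaps of about 18 to 33 between them and to the side plates; smooth, slides easily (friction about 0.3).
- row_yellow: Aluminium instrument cassette, 150 long (x) x 34 thick (y) x 70 high (z) mm, ends rounded in plan (radius 17), about 0.3 kg, with a 40 mm wide yellow band round its middle; stands on its long edge. Origin: centre of its underside. One of the four standing in the rack at the start, home against the stop, in any order, with gaps of about 18 to 33 between them and to the side plates; smooth, slides easily (friction about 0.3).
- row_green: Aluminium instrument cassette, 150 long (x) x 34 thick (y) x 70 high (z) mm, ends rounded in plan (radius 17), about 0.3 kg, with a 40 mm wide green band round its middle; stands on its long edge. Origin: centre of its underside. One of the four standing in the rack at the start, home against the stop, in any order, with gaps of about 18 to 33 between them and to the side plates; smooth, slides easily (friction about 0.3).
- row_blue: Aluminium instrument cassette, 150 long (x) x 34 thick (y) x 70 high (z) mm, ends rounded in plan (radius 17), about 0.3 kg, with a 40 mm wide blue band round its middle; stands on its long edge. Origin: centre of its underside. One of the four standing in the rack at the start, home against the stop, in any order, with gaps of about 18 to 33 between them and to the side plates; smooth, slides easily (friction about 0.3).
- new_red: Aluminium instrument cassette, 150 long (x) x 34 thick (y) x 70 high (z) mm, ends rounded in plan (radius 17), about 0.3 kg, with a 40 mm wide red band round its middle; stands on its long edge. Origin: centre of its underside. New: starts standing in the carrier, its length roughly along the carrier's x; smooth like the others. May be absent.
- new_yellow: Aluminium instrument cassette, 150 long (x) x 34 thick (y) x 70 high (z) mm, ends rounded in plan (radius 17), about 0.3 kg, with a 40 mm wide yellow band round its middle; stands on its long edge. Origin: centre of its underside. New: starts standing in the carrier, its length roughly along the carrier's x; smooth like the others. May be absent.
- new_green: Aluminium instrument cassette, 150 long (x) x 34 thick (y) x 70 high (z) mm, ends rounded in plan (radius 17), about 0.3 kg, with a 40 mm wide green band round its middle; stands on its long edge. Origin: centre of its underside. New: starts standing in the carrier, its length roughly along the carrier's x; smooth like the others. May be absent.
- glove_box: Bystander: green carton 120 x 230 x 75 high; origin at the centre of its underside.
- mini_container: Bystander: small aluminium container 206 x 136 x 75 high; origin at the centre of its underside.
- blue_bin: Bystander: blue open bin 170 x 110 x 80 high; origin at the centre of its underside.
- tape_roll: Bystander: roll of paper tape, diameter 110, 24 high; origin at the centre of its underside.

How it is judged:
By the outcome, as a careful person would: the job done as asked, in the order asked, and still so for the second after the job is handed in, with the robot touching nothing.
Of new_red, new_yellow, new_green only 2 to 3 are there at a start; the rules pass over those that are not, and their reading is None.
At some moment in a run one of new_red, new_yellow, new_green may be knocked a few centimetres aside while the robot is not near it.
It also fails if it takes over 210 s, if anything falls off the work surface, if the arm or the gripper's body presses on something with over 40 N, if the wrist force passes 120 N, or if a joint passes its speed limit or range.

ROBOT

A 6-joint arm with a two-finger parallel gripper is mounted at the origin on the work surface. World frame = base frame: x ahead of the robot, y to its left, z up, the work surface at z = 0. Lengths are in m, angles in rad, forces in N, time in s.
With the tool pointing down it reaches from about 0.3 to 1 m from the base axis. Payload 5.1 kg.
Tool frame: the origin (TCP) lies midway between the tips of the shut fingers; the grasp point (between the pads) lies 19 mm behind it; z points along the fingers, y is the line along which they close (so a half turn about z gives the same grasp; the last joint's range is limited). The gripper opens to 95 mm and grips with 3 to 60 N. Pads are 20 mm wide; open, the fingers measure 119 mm over their backs; the gripper's body (75 mm by 180 mm) begins 59 mm behind the grasp point.
Start: joints at [1.225, 0.124, 1.65, -0, 1.367, -0.083], TCP at [0.169, 0.628, 0.215] pointing down, gripper open.
Joint ranges: [-2.61, 2.61], [-1.02, 2.33], [0.03, 2.71], [-1.35, 4.49], [0.32, 2.68], [-2.91, 2.91]. Speed limits (rad/s): [2.57, 2.57, 3.14, 3.14, 3.14, 3.14].

INTERFACE

Orientations are given as a unit quaternion [w, x, y, z].
In Python, from cell import bot, optics gives the robot as it stands. The module is installed in compiled form; this text tells all that it offers. Calls block until the motion is done:
- bot.goto(position, orientation): joint-space move of the TCP to a pose.
- bot.servo_line(position, max_speed=0.15, rot=None, stop_force=None): straight line of the TCP; rot=None keeps the orientation; max_speed is the mean speed in m/s. With stop_force (N) it stops when the force on the tool has changed by that much, and returns True; else False.
- bot.set_joints(angles): joint-space move.
- bot.gripper_to(opening): finger opening in m; the grip force is fixed at half the most; returns when the fingers have stopped.
- bot.wait(seconds).
- bot.inverse_kinematics(position, orientation): joint angles nearest the present ones, or None.
- optics.read_camera(name): name is "side" or "top"; returns the picture (420x560x3 uint8, red, green, blue); there is no depth.
- optics.calibration(name): a dict with "K" (3x3 intrinsics, pixels), "camera_from_world" (4x4, takes a point from world to camera coordinates). Camera axes: x right, y down, z forward; pixel columns grow to the right and rows downward; lengths in m; the calibration is good to about 2 mm. A picture is of the moment at which its call begins. calibration takes no time and is no camera call.
A pose or a line that the arm cannot do raises bot.MotionError and nothing moves.
- bot.hand_in(): hands the job in; it is judged then, once.
Readings, each from a call of its own:
- bot.read_t(): time.
- bot.read_q(): joint angles.
- bot.read_qd(): joint speeds.
- bot.read_tau(): joint torques, N m.
- bot.read_tcp_pos(): TCP position.
- bot.read_orientation(): TCP orientation.
- bot.read_contact_force(): force on the tool from outside, world axes, zero at the start.
- bot.read_wrist_torque(): the same for the moment, N m.
- bot.read_finger_gap(): finger opening in m.
- bot.read_gripper_force(): force on a finger pad.
Only numpy, scipy, OpenCV 4.12 (cv2) and the standard library are available. Lean on these libraries where they do the work, as an engineer would, in place of code of your own. Each camera call takes 0.05 s, during which the arm holds its last target. There are 200 camera calls.

## Working session

There is one attempt and no reset: what is moved stays moved. The work goes in short steps, each a Python script; the robot and the scene stay as the last script left them, time stands still between calls to the robot, and variables do not carry over. Pictures are saved under pics/ and viewed, at most 14 in all, crops included, and the job is handed in when it is done.

```bash
mkdir -p pics; python3 - <<'E'
from cell import bot, optics
import cv2, numpy as np
np.set_printoptions(precision=4,suppress=True)
for n in("top","side"):
    im=optics.read_camera(n); cv2.imwrite(f"pics/{n}0.png",im[:,:,::-1])
    c=optics.calibration(n); print(n,c["K"],c["camera_from_world"])
print(bot.read_t(),bot.read_orientation())
E
```

```text
top [[486.43     0.     274.9937]
 [  0.     486.43   203.5181]
 [  0.       0.       1.    ]] [[ 0.0241 -0.9997 -0.0091 -0.0099]
 [-0.9983 -0.0236 -0.0542  0.6451]
 [ 0.054   0.0104 -0.9985  1.6417]
 [ 0.      0.      0.      1.    ]]
side [[411.6046   0.     282.7059]
 [  0.     411.6046 207.6277]
 [  0.       0.       1.    ]] [[ 0.9591 -0.2823 -0.019  -0.6296]
 [-0.1914 -0.598  -0.7783  0.1963]
 [ 0.2083  0.7501 -0.6276  1.2807]
 [ 0.      0.      0.      1.    ]]
0.1 [-0.0002  0.131   0.9914 -0.0009]
```

View pics/top0.png

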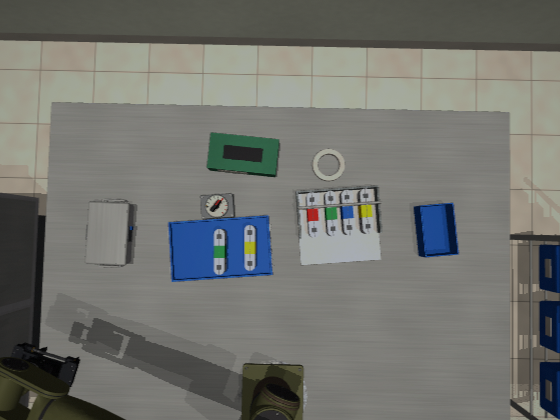

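View pics/side0.png

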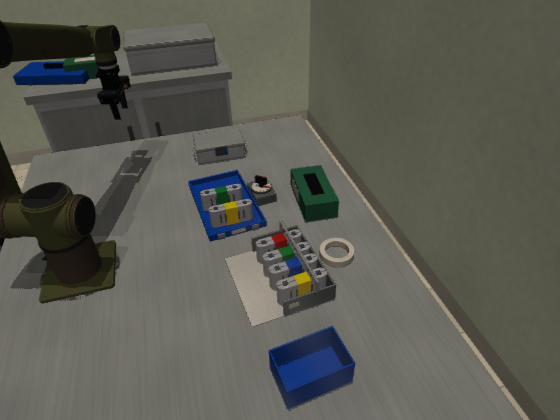

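Top view: the rack is at about (338,225), with its row from left to right red (312,215), green (332,213), blue (348,212), yellow (367,211). The carrier is at (221,247) with new green (219,251) and new yellow (250,247). There is no new red, and the gauge is at (217,205). The side view agrees. Next I'll measure.

```bash
cat > h.py <<'E'
from cell import bot, optics
import cv2, numpy as np
np.set_printoptions(precision=4,suppress=True)
cal={n:optics.calibration(n) for n in("top","side")}
def ray(n,p):
    c=cal[n];R=c["camera_from_world"][:3,:3];t=c["camera_from_world"][:3,3]
    d=R.T@np.linalg.solve(c["K"],[p[0],p[1],1.]); return -R.T@t,d
def onz(n,p,z):
    o,d=ray(n,p); return o+d*(z-o[2])/d[2]
def tri(pt,ps):
    A=[];b=[]
    for n,p in(("top",pt),("side",ps)):
        o,d=ray(n,p);d/=np.linalg.norm(d);M=np.eye(3)-np.outer(d,d);A.append(M);b.append(M@o)
    return np.linalg.lstsq(np.vstack(A),np.hstack(b),rcond=None)[0]
H={"red":[(0,8),(172,180)],"yellow":[(22,32)],"green":[(50,75)],"blue":[(105,125)]}
def mask(im,col,smin=120,vmin=60):
    h=cv2.cvtColor(im,cv2.COLOR_RGB2HSV); m=np.zeros(h.shape[:2],np.uint8)
    for a,b in H[col]: m|=cv2.inRange(h,(a,smin,vmin),(b,255,255))
    return m
def blobs(m,amin=20):
    n,l,s,c=cv2.connectedComponentsWithStats(m)
    return [(s[i],c[i],(l==i)) for i in range(1,n) if s[i][4]>=amin]
def rect(b):
    return cv2.minAreaRect(np.argwhere(b)[:,::-1].astype(np.float32))
E
python3 - <<'E'
from h import *
for n in("top","side"):
    im=cv2.imread(f"pics/{n}0.png")[:,:,::-1].copy()
    for col in H:
        for s,c,b in blobs(mask(im,col)):
            print(n,col,s,c.round(1),"z.07:",onz(n,c,.07)[:2])
im=cv2.imread("pics/top0.png")
cv2.imwrite("pics/t0c.png",cv2.resize(im[180:290,160:390],None,fx=3.45,fy=3.45,interpolation=cv2.INTER_CUBIC))
im=cv2.imread("pics/side0.png")
cv2.imwrite("pics/s0c.png",cv2.resize(im[165:325,180:345],None,fx=3.7,fy=3.7,interpolation=cv2.INTER_CUBIC))
E
```

```text
top red [307 209  11  12 130] [312.1 214.4] z.07: [ 0.6092 -0.1181]
top yellow [358 205  14  13 159] [364.7 210.6] z.07: [ 0.6259 -0.2911]
top yellow [245 242  11  12 132] [250.  247.5] z.07: [0.4956 0.0836]
top green [ 208  133   71   42 1820] [242.8 153.5] z.07: [0.8063 0.1158]
top green [325 207  12  13 125] [330.7 213.2] z.07: [ 0.6148 -0.1794]
top green [214 246  11  12 124] [219.3 251.6] z.07: [0.4796 0.1842]
top blue [ 420  203   39   54 1408] [435.8 229.2] z.07: [ 0.5703 -0.5251]
top blue [342 206  12  13 133] [347.  211.9] z.07: [ 0.6202 -0.2331]
top blue [ 169  215  104   67 4851] [216.7 247.7] z.07: [0.4922 0.1934]
top blue [556 246   4  47 182] [557.5 268.4] z.07: [ 0.4523 -0.9215]
top blue [556 306   4  47 178] [557.6 329.4] z.07: [ 0.2554 -0.9202]
top blue [557 371   3  48 142] [558.  394.2] z.07: [ 0.0497 -0.9201]
side red [271 233  16  17 179] [279.3 240.2] z.07: [ 0.6099 -0.1258]
side yellow [224 201  15  24 268] [231.3 212.5] z.07: [0.4936 0.0516]
side yellow [294 271  18  25 292] [302.9 282.8] z.07: [ 0.6247 -0.3093]
side green [64 58 31  7 87] [73.2 61.3] z.07: [-0.1681  1.8138]
side green [292 166  47  39 900] [313.7 185.8] z.07: [0.8071 0.1109]
side green [215 186  12   8  60] [220.8 189.4] z.07: [0.4822 0.1925]
side green [279 246  16  11 110] [286.2 250.8] z.07: [ 0.6167 -0.1764]
side blue [  13   61   73   24 1127] [46.5 74.7] z.07: [-0.2962  1.6253]
side blue [ 188  170   79   71 1639] [223.9 202.3] z.07: [0.4795 0.1147]
side blue [285 257  17  19 207] [294.1 265.9] z.07: [ 0.6207 -0.242 ]
side blue [ 269  326   86   81 4013] [310.5 366.3] z.07: [ 0.5622 -0.5498]
```

View pics/t0c.png

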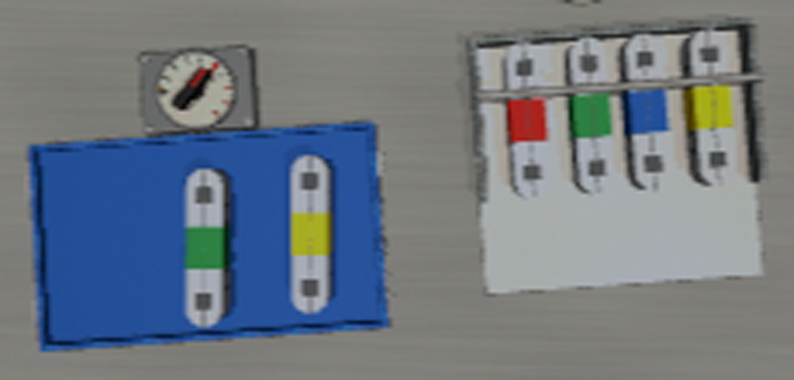

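View pics/s0c.png

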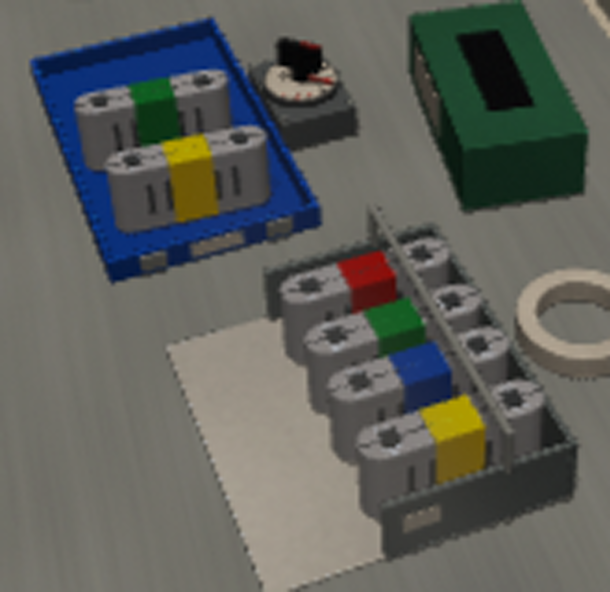

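Top crop: the dark end marks give each cassette's axis, e.g. new green (203,193)/(203,301) and new yellow (309,181)/(310,288). The red pointer points up and to the right, so it has about 2.3 rad to turn back. In the side crop all six cassettes are upright. Next I'll triangulate the end marks.

```bash
cat >> h.py <<'E'
def dark(im,p,r=4):
    g=cv2.cvtColor(im,cv2.COLOR_RGB2GRAY).astype(float); p=np.array(p,float)
    for _ in range(3):
        x,y=p.round().astype(int); w=g[y-r:y+r+1,x-r:x+r+1]; k=np.clip(np.percentile(w,80)*.8-w,0,None)
        Y,X=np.mgrid[y-r:y+r+1,x-r:x+r+1]; p=np.array([(k*X).sum(),(k*Y).sum()])/max(k.sum(),1e-9)
    return p
E
python3 - <<'E'
from h import *
t=cv2.imread("pics/top0.png")[:,:,::-1].copy();s=cv2.imread("pics/side0.png")[:,:,::-1].copy()
# name: top crop (rear=far, near), side crop (far, near)
P={"red":((524,67),(531,171),(425,252),(311,285)),"green":((588,63),(597,168),(458,298),(335,329)),
"blue":((645,59),(654,163),(482,344),(358,381)),"yellow":((709,54),(717,158),(515,397),(389,436)),
"ngreen":((203,193),(203,301),(205,78),(98,100)),"nyellow":((309,181),(310,288),(246,137),(134,161))}
for k,v in P.items():
    tp=[dark(t,np.array(a)/3.45+[160,180]-.4,3) for a in v[:2]]
    sp=[dark(s,np.array(a)/3.7+[180,165]-.4,3) for a in v[2:]]
    a,b=[tri(x,y) for x,y in zip(tp,sp)]
    A,B=[onz("top",x,.074) for x in tp]; A2,B2=[onz("side",x,.074) for x in sp]
    d=A-B; print(k,"tri",a,b,"| top mid",((A+B)/2)[:2],"len",np.hypot(*d[:2]),"yaw",np.arctan2(d[1],d[0]),"side mid",((A2+B2)/2)[:2])
# shelf & carrier corners
for n,q,z in(("shelf front L/R",[(487,294),(763,274)],.004),("rack rear L/R top",[(472,37),(750,20)],.06),("carrier FL FR RL RR",[(42,350),(388,325),(30,146),(374,123)],.025),("gauge block",[(140,52),(252,46),(147,132),(258,126)],.036),("dial",[(196,88)],.045)):
    print(n,[onz("top",np.array(p)/3.45+[160,180]-.4,z)[:2] for p in q])
E
```

```text
red tri [ 0.6586 -0.1148  0.0767] [ 0.5596 -0.124   0.0755] | top mid [ 0.6093 -0.1196] len 0.09984604734278471 yaw 0.09071942840324435 side mid [ 0.6096 -0.1172]
green tri [ 0.6649 -0.1763  0.0761] [ 0.5651 -0.1856  0.0761] | top mid [ 0.6148 -0.1811] len 0.10000151766464634 yaw 0.09383777477882867 side mid [ 0.6158 -0.179 ]
blue tri [ 0.6699 -0.2293  0.0758] [ 0.5703 -0.2389  0.0756] | top mid [ 0.6205 -0.2344] len 0.10026817820741807 yaw 0.09557289038457802 side mid [ 0.6203 -0.2325]
yellow tri [ 0.6757 -0.2908  0.0757] [ 0.5762 -0.2999  0.0755] | top mid [ 0.6261 -0.2957] len 0.09974850729345637 yaw 0.09115187559215736 side mid [ 0.6264 -0.294 ]
ngreen tri [0.531  0.185  0.0919] [0.4306 0.1831 0.089 ] | top mid [0.4804 0.1861] len 0.1007264410184243 yaw 0.023274418259104056 side mid [0.4826 0.2074]
nyellow tri [0.5466 0.0869 0.0761] [0.4451 0.0841 0.0779] | top mid [0.4958 0.0857] len 0.10095580146614837 yaw 0.02743792596069859 side mid [0.4961 0.0894]
shelf front L/R [array([ 0.4385, -0.0873]), array([ 0.4649, -0.3595])]
rack rear L/R top [array([ 0.6885, -0.0651]), array([ 0.7111, -0.3324])]
carrier FL FR RL RR [array([0.3747, 0.3472]), array([0.4074, 0.0096]), array([0.5736, 0.3661]), array([0.6043, 0.0282])]
gauge block [array([0.6681, 0.2589]), array([0.6766, 0.1493]), array([0.5899, 0.2495]), array([0.5984, 0.1411])]
dial [array([0.6337, 0.2017])]
```

The marks are 100 mm apart at z≈0.076, which fits the stated sizes. Rack yaw is 0.093 and the gaps are about 25/28/20/28/26 mm. New green goes between red and green, new yellow between blue and yellow. I'll start with green, looking again just before the grasp.

```bash
cat >> h.py <<'E'
YR=.093; O=np.array([.5113,-.2178]); U=np.array([np.cos(YR),np.sin(YR)]); V=np.array([-U[1],U[0]])
def rk(x,y): return O+x*U+y*V
def quat(yaw,flip=False):
    f=yaw/2+(0 if flip else np.pi/2); return [0,np.cos(f),np.sin(f),0]
def P3(xy,z): return [float(xy[0]),float(xy[1]),float(z)]
def find_new(col,shot=None):
    """band in carrier area -> axis of the cassette from the top camera"""
    im=optics.read_camera("top")
    if shot: cv2.imwrite(shot,im[:,:,::-1])
    c=[c for s,c,b in blobs(mask(im,col),60) if s[4]<300 and c[0]<285 and c[1]>200]
    if len(c)!=1: print("bands",c); return None
    c=c[0]; h=cv2.cvtColor(im,cv2.COLOR_RGB2HSV)
    m=((h[...,1]<90)&(h[...,2]>110)).astype(np.uint8)|(mask(im,col)>0)
    x,y=c.round().astype(int); w=np.zeros_like(m); w[y-26:y+27,x-20:x+21]=m[y-26:y+27,x-20:x+21]
    n,l,s,_=cv2.connectedComponentsWithStats(w); pts=np.argwhere(l==l[y,x])[:,::-1].astype(np.float32)
    vx,vy,_,_=cv2.fitLine(pts,cv2.DIST_L2,0,.01,.01).ravel()
    if vy>0: vx,vy=-vx,-vy
    d=np.array([vx,vy]); A,B=[onz("top",dark(im,c+k*15.5*d,3),.074)[:2] for k in(1,-1)]
    e=A-B; r=(A+B)/2,np.arctan2(e[1],e[0])
    print(col,"mid",r[0],"yaw",round(r[1],4),"len",round(float(np.hypot(*e)),4),"band",onz("top",c,.074)[:2]); return r
def pick(col,shot=None):
    bot.gripper_to(.07); r=find_new(col,shot); assert r
    m,y=r; bot.goto(P3(m,.16),quat(y))
    r2=find_new(col) if False else None
    bot.servo_line(P3(m,.022),.1,stop_force=12); print("z",bot.read_tcp_pos())
    bot.gripper_to(0); print("gap",bot.read_finger_gap(),bot.read_gripper_force())
    bot.servo_line(P3(m,.13),.1); print("gap",bot.read_finger_gap(),"F",bot.read_contact_force(),"t",bot.read_t())
E
python3 - <<'E'
from h import *
for c in("green","yellow"): find_new(c)
pick("green")
im=optics.read_camera("side"); cv2.imwrite("pics/s1.png",cv2.resize(im[120:330,150:400],None,fx=2.5,fy=2.5)[:,:,::-1])
E
```

```text
green mid [0.4804 0.1861] yaw 0.0233 len 0.1008 band [0.4798 0.1837]
yellow mid [0.4958 0.0856] yaw 0.0273 len 0.1009 band [0.4957 0.0834]
green mid [0.4804 0.1861] yaw 0.0232 len 0.1007 band [0.4798 0.1837]
z [0.481  0.1863 0.0228]
gap 0.03435695908927373 29.994444251060486
gap 0.03420872761835383 F [-0.342   0.1462 -2.0608] t 6.3083
```

View pics/s1.png

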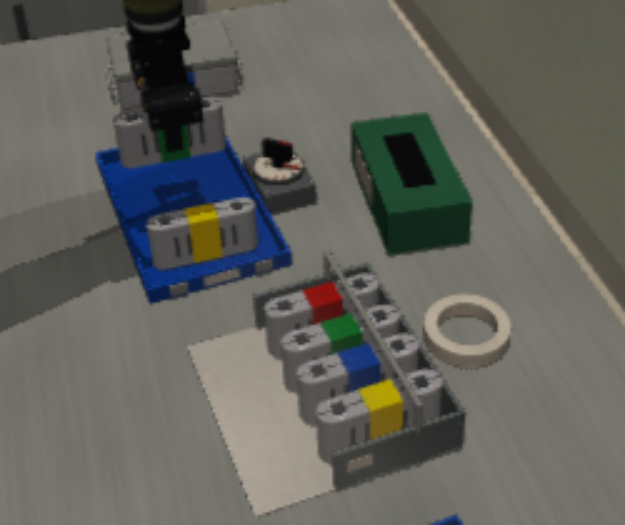

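Green is held level with a 34.2 mm gap. Next: lower it in front of the slot, slide it in, release, and push it home.

```bash
cat >> h.py <<'E'
def push(y,zt=.03,x0=-10,xt=.026,f=22):
    """closed fingers push the front end at rack y towards the stop"""
    hit=bot.servo_line(P3(rk(xt,y),zt),.03,stop_force=f)
    p=np.array(bot.read_tcp_pos())[:2]-O; print("push hit",hit,"rack xy",p@U,p@V,"F",bot.read_contact_force()@np.r_[U,0])
def insert(y):
    q=quat(YR); bot.goto(P3(rk(-.055,y),.13),q)
    bot.servo_line(P3(rk(-.05,y),.03),.1,rot=q)
    print("down",bot.servo_line(P3(rk(-.05,y),.0215),.02,stop_force=5),bot.read_tcp_pos())
    z=bot.read_tcp_pos()[2]+.0008
    print("slide stop",bot.servo_line(P3(rk(.017,y),z),.04,stop_force=25),bot.read_contact_force()@np.r_[U,0])
    p=np.array(bot.read_tcp_pos())[:2]-O; print("rack",p@U,p@V,"gap",bot.read_finger_gap())
    bot.gripper_to(.048)
    a=bot.read_tcp_pos(); bot.servo_line([a[0],a[1],.13],.15)
def shove(y):
    bot.gripper_to(0); bot.goto(P3(rk(-.095,y),.13),quat(YR)); bot.servo_line(P3(rk(-.095,y),.03),.12); push(y)
E
python3 - <<'E'
from h import *
insert(.0578)
bot.goto(P3(rk(-.12,.0578),.16),quat(YR))
im=optics.read_camera("top"); cv2.imwrite("pics/t2.png",cv2.resize(im[170:300,280:400],None,fx=4.5,fy=4.5)[:,:,::-1])
print(bot.read_t())
E
```

```text
down True [ 0.4563 -0.165   0.0219]
slide stop False -0.9720117555787561
rack 0.016519406056560833 0.05807827896815714 gap 0.03435068176866795
13.175
```

View pics/t2.png

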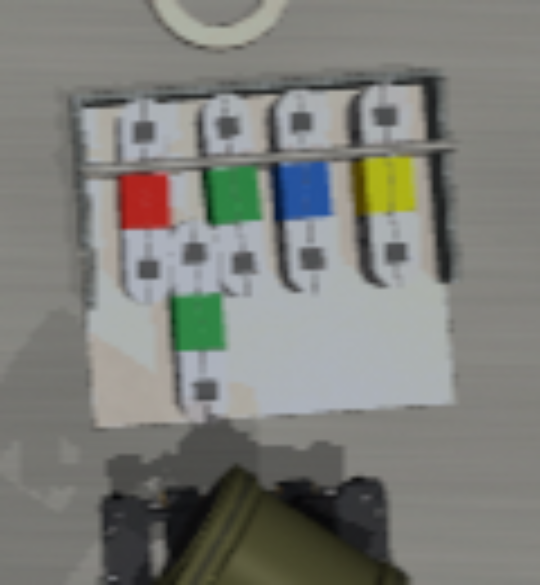

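The new green is wedged between red and green, everything is upright, and the fingers are clear of it. Now I'll push it home.

```bash
python3 - <<'E'
from h import *
shove(.058)
a=bot.read_tcp_pos(); bot.servo_line(P3(rk(-.05,.058),.03),.1); bot.servo_line(P3(rk(-.08,.058),.16),.15)
bot.goto(P3([.36,.05],.25),quat(YR))
im=optics.read_camera("top"); cv2.imwrite("pics/t3.png",cv2.resize(im[170:300,150:400],None,fx=3.2,fy=3.2)[:,:,::-1])
find_new("yellow"); print(bot.read_t())
E
```

```text
push hit False rack xy 0.021898700533044935 0.058207341071979564 F -14.789372986155442
yellow mid [0.4958 0.0856] yaw 0.0283 len 0.101 band [0.4957 0.0834]
22.5667
```

View pics/t3.png

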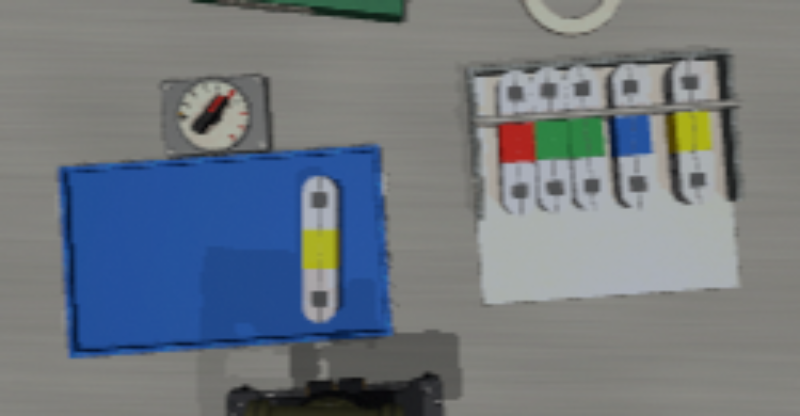

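Green is home, level with its neighbours, and all are upright. The new yellow hasn't moved, so I'll file it the same way.

```bash
python3 - <<'E'
from h import *
pick("yellow"); insert(-.0575)
bot.goto(P3(rk(-.12,-.0575),.16),quat(YR))
im=optics.read_camera("top"); cv2.imwrite("pics/t4.png",cv2.resize(im[170:300,280:400],None,fx=4.5,fy=4.5)[:,:,::-1])
print(bot.read_t())
E
```

```text
yellow mid [0.4958 0.0856] yaw 0.0283 len 0.101 band [0.4957 0.0834]
z [0.4965 0.0857 0.0228]
gap 0.03376082898508741 29.999634325504303
gap 0.033620226752625854 F [-0.082  -0.3876 -3.7194] t 27.9833
down True [ 0.467  -0.2798  0.022 ]
slide stop False 0.6582949980618724
rack 0.016589681292145185 -0.0571456971006568 gap 0.03357727479780978
34.85
```

View pics/t4.png

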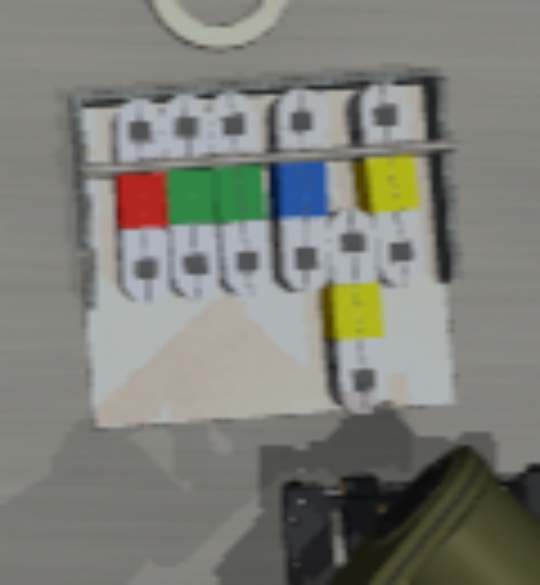

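The yellow is wedged between blue and yellow. I'll push it home, then measure all six in the rack frame.

```bash
python3 - <<'E'
from h import *
shove(-.0573); push(-.0573,xt=.03,f=12)
bot.servo_line(P3(rk(-.05,-.0573),.03),.1); bot.servo_line(P3(rk(-.08,-.0573),.16),.15)
bot.goto(P3([.36,.05],.25),quat(YR))
im=optics.read_camera("top"); cv2.imwrite("pics/t5.png",cv2.resize(im[170:300,150:400],None,fx=3.2,fy=3.2)[:,:,::-1])
c=cal["top"]
def pix(X):
    h=c["K"]@(c["camera_from_world"]@np.r_[X,1])[:3]; return h[:2]/h[2]
for col in("red","green","blue","yellow"):
    bl=[s for s,cc,b in blobs(mask(im,col),60) if 290<cc[0]<385 and 195<cc[1]<225]; print(col,[list(map(int,s)) for s in bl])
for n,y in(("red",.093),("ngreen",.058),("green",.022),("blue",-.021),("nyellow",-.057),("yellow",-.0925)):
    A,B=[(onz("top",dark(im,pix(P3(rk(.107+k,y),.074)),3),.074)[:2]-O) for k in(.05,-.05)]
    m=(A+B)/2;e=A-B; print(n,"rack",m@U,m@V,"yaw",np.arctan2(e@V,e@U),"len",np.hypot(*e))
print(bot.read_t())
E
```

```text
push hit False rack xy 0.022138144426252348 -0.05724043883658838 F -15.226684890486602
push hit True rack xy 0.02132025200296202 -0.05682175648462727 F -0.6224210897882839
red [[306, 208, 11, 13, 136]]
green [[318, 207, 21, 13, 242]]
blue [[341, 206, 11, 12, 129]]
yellow [[352, 204, 22, 13, 251]]
red rack 0.10816628653750446 0.09283595917123269 yaw -0.029058931617707416 len 0.10085653027881945
ngreen rack 0.10887995022837084 0.057561038260327255 yaw -0.007710226165776804 len 0.1010065361074619
green rack 0.10834413472050067 0.021478975284481328 yaw 0.02451611810317441 len 0.09991363966735467
blue rack 0.10784025949389794 -0.022734225109459747 yaw -0.026905235047413573 len 0.09995715331719433
nyellow rack 0.10893159603681533 -0.05816724182837335 yaw -0.009805026534960046 len 0.09991161367693571
yellow rack 0.10825173280256645 -0.0939644244703115 yaw 0.023865846937374115 len 0.10035784502503792
44.7083
```

View pics/t5.png

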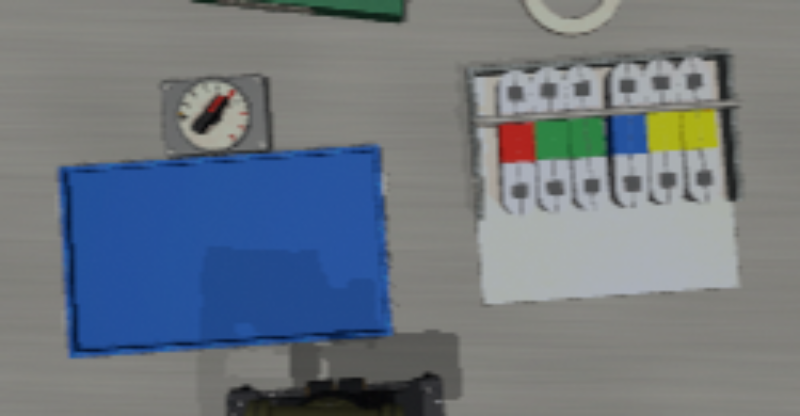

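All six are home within 0.5 mm, paired by colour and upright, and the carrier is empty. Next I'll measure the wing knob from both views.

```bash
python3 - <<'E'
from h import *
R={}
for n,(x0,x1,y0,y1) in(("top",(198,238,190,222)),("side",(244,282,168,212))):
    im=optics.read_camera(n); c=im[y0:y1,x0:x1]
    h=cv2.cvtColor(c,cv2.COLOR_RGB2HSV)
    red=((h[...,0]<8)|(h[...,0]>170))&(h[...,1]>130)&(h[...,2]>70); blk=h[...,2]<55
    for nm,m in(("red",red),("blk",blk)):
        for s,cc,b in blobs(m.astype(np.uint8),6):
            r=rect(b); p=cc+[x0,y0]; print(n,nm,s[4],p.round(2),"rect c",np.array(r[0])+[x0,y0],r[1],r[2], "@.087",onz(n,p,.087)[:2],"@.045",onz(n,p,.045)[:2]); 
            bp=cv2.boxPoints(r)+[x0,y0]; print("   box@.087",[onz(n,q,.087)[:2].round(4).tolist() for q in bp])
    cv2.imwrite(f"pics/k_{n}.png",cv2.resize(c,None,fx=9,fy=9,interpolation=cv2.INTER_CUBIC)[:,:,::-1])
a,b=cv2.imread("pics/k_top.png"),cv2.imread("pics/k_side.png")
o=np.zeros((400,710,3),np.uint8); o[:288,:360]=a; o[:396,365:365+342]=b; cv2.imwrite("pics/k.png",o)
E
```

```text
top red 13 [217. 202.] rect c [217. 202.] (1.4142134189605713, 5.656853675842285) 45.0 @.087 [0.6419 0.1946] @.045 [0.6442 0.2001]
   box@.087 [[0.6368, 0.2026], [0.6502, 0.1899], [0.647, 0.1866], [0.6336, 0.1993]]
top blk 42 [214.88 206.62] rect c [215.6341 205.7927] (4.841386795043945, 12.806248664855957) 51.34019470214844 @.087 [0.6266 0.2011] @.045 [0.6285 0.2067]
   box@.087 [[0.6219, 0.2198], [0.6489, 0.1879], [0.6368, 0.1776], [0.6098, 0.2095]]
top blk 9 [228. 217.] rect c [228. 217.] (8.0, 0.0) 180.0 @.087 [0.5937 0.1572] @.045 [0.5947 0.1616]
   box@.087 [[0.594, 0.1441], [0.594, 0.1441], [0.5934, 0.1702], [0.5934, 0.1702]]
side red 7 [266.71 186.29] rect c [266.5882 186.1471] (5.093247413635254, 0.9701424241065979) 14.03624439239502 @.087 [0.6393 0.1372] @.045 [0.6522 0.1939]
   box@.087 [[0.6305, 0.1418], [0.6327, 0.1471], [0.6476, 0.1344], [0.6453, 0.1292]]
side blk 101 [260.35 180.47] rect c [260.5 180.5] (11.0, 11.0) 90.0 @.087 [0.6264 0.179 ] @.045 [0.6387 0.2378]
   box@.087 [[0.616, 0.2192], [0.6547, 0.2066], [0.6373, 0.1396], [0.6, 0.1517]]
side blk 198 [263.75 197.36] rect c [261.3981 195.8434] (27.626073837280273, 18.504257202148438) 2.4895529747009277 @.087 [0.6132 0.0776] @.045 [0.6248 0.1314]
   box@.087 [[0.5503, 0.0565], [0.5762, 0.1594], [0.6679, 0.1222], [0.637, 0.022]]
```

View pics/k.png

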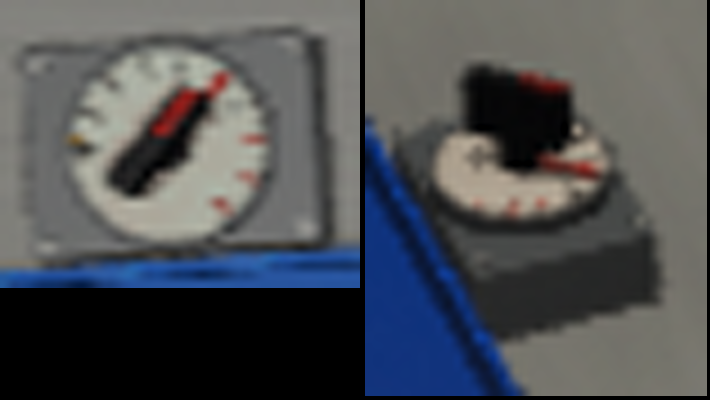

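The bar and red pointer aim up and to the right in the top view, from crop (125,185) to (220,80). Next: triangulate the wing's top, work out the turn, and check the joint 6 range.

```bash
python3 - <<'E'
from h import *
T=lambda p:np.array(p)/9+[198,190]-.4
S=lambda p:(np.array(p)-[365,0])/9+[244,168]-.4
print("wing top",tri(T((163,140)),S((518,76))))
a,b=onz("top",T((125,185)),.087),onz("top",T((207,92)),.087); d=b-a; print("bar len",np.hypot(*d[:2]),"ang",np.degrees(np.arctan2(d[1],d[0])),"mid",(a+b)[:2]/2)
c,t=onz("top",T((169,141)),.045),onz("top",T((221,79)),.046); d=t-c; print("dial",c[:2],"pointer ang",np.degrees(np.arctan2(d[1],d[0])))
z=onz("top",T((76,142)),.045)-c; print("orange zero mark ang",np.degrees(np.arctan2(z[1],z[0])))
for f in(0,1):
    qs=[bot.inverse_kinematics([.6325,.2005,.056],quat(np.radians(w),f)) for w in(-42,0,50,98)]
    print(f,[None if q is None else np.round(q,2).tolist() for q in qs])
E
```

```text
wing top [0.6317 0.1976 0.093 ]
bar len 0.0449576959141286 ang -39.81761588082424 mid [0.632  0.1974]
dial [0.6331 0.2018] pointer ang -38.64458405262393
orange zero mark ang 91.9697231683258
0 [[0.23, 0.29, 1.74, -0.0, 1.11, -0.61], [0.23, 0.29, 1.74, -0.0, 1.11, -1.34], [0.23, 0.29, 1.74, -0.0, 1.11, -2.22], None]
1 [[0.23, 0.29, 1.74, -0.0, 1.11, 2.53], [0.23, 0.29, 1.74, -0.0, 1.11, 1.8], [0.23, 0.29, 1.74, -0.0, 1.11, 0.92], [0.23, 0.29, 1.74, -0.0, 1.11, 0.09]]
```

Bar angle is -40° and zero is near 95°, so it turns anticlockwise about 135° using the flipped grasp. I'll grip, check the side load, then turn.

```bash
python3 - <<'E'
from h import *
C=[.6325,.2003]; w=np.radians(-39.5); q=quat(w,True)
bot.goto(P3(C,.2),q); bot.gripper_to(.06)
F0=np.array(bot.read_contact_force())
print("hit",bot.servo_line(P3(C,.057),.08,stop_force=10),bot.read_tcp_pos())
bot.gripper_to(0); n=np.array([-np.sin(w),np.cos(w),0])
print("gap",bot.read_finger_gap(),"F",np.array(bot.read_contact_force())-F0,"M",bot.read_wrist_torque(),"tcp",bot.read_tcp_pos(),"across",(np.array(bot.read_contact_force())-F0)@n, "t",bot.read_t())
E
```

```text
hit False [0.6329 0.2004 0.0576]
gap 0.01184584553977919 F [ 4.5073  3.9714 -0.9898] M [ 0.5214 -0.4467 -0.0075] tcp [0.6333 0.2009 0.0574] across 5.931458427915023 t 52.125
```

It's gripped with a 6 N side load. I'll shift 0.6 mm to null that, then turn in steps, re-centring from the side force.

```bash
python3 - <<'E'
from h import *
w0=np.radians(-39.5); n=np.array([-np.sin(w0),np.cos(w0)]); C=np.array([.6325,.2003])+.0006*n
for d in(-39.5,-20,0,20,40,55,70,80,86):
    bot.servo_line(P3(C,.057),.03,rot=quat(np.radians(d),True))
    F=np.array(bot.read_contact_force()); M=bot.read_wrist_torque()
    print(d,"F",F.round(1),"Mz",round(M[2],3),"q6",round(bot.read_q()[5],3),"gap",round(bot.read_finger_gap(),4),"t",round(bot.read_t(),1))
    C=C+np.clip(F[:2]/9000*.6,-.001,.001)
    if np.hypot(*F[:2])>30: print("load");break
E
```

```text
-39.5 F [ 2.7  1.8 -0.5] Mz 0.025 q6 2.487 gap 0.0117 t 52.4
-20 F [ 4.1  3.6 -1.8] Mz 0.044 q6 2.146 gap 0.0119 t 52.9
0 F [ 4.1  5.8 -1.5] Mz 0.062 q6 1.797 gap 0.012 t 53.4
20 F [1.9 6.3 0.1] Mz 0.06 q6 1.449 gap 0.0123 t 53.9
40 F [1.  7.3 1.2] Mz 0.001 q6 1.1 gap 0.0117 t 54.4
55 F [-1.4  7.1  1.2] Mz 0.02 q6 0.839 gap 0.0121 t 54.8
70 F [-1.   6.1  3. ] Mz 0.007 q6 0.578 gap 0.012 t 55.2
80 F [-4.4  6.3  3.7] Mz 0.027 q6 0.404 gap 0.0121 t 55.5
86 F [-2.9  4.6  3. ] Mz 0.042 q6 0.3 gap 0.0118 t 55.8
```

```bash
python3 - <<'E'
from h import *
C=np.array(bot.read_tcp_pos())[:2]
for d in np.arange(88,104,1.5):
    bot.servo_line(P3(C,.057),.03,rot=quat(np.radians(d),True)); bot.wait(.15)
    F=np.array(bot.read_contact_force()); M=bot.read_wrist_torque()[2]
    print(d,"F",F.round(1),"Mz",round(M,3),"q6",round(bot.read_q()[5],4),"gap",round(bot.read_finger_gap(),4))
    if abs(M)>.3: break
E
```

```text
88.0 F [-0.6  1.8  4. ] Mz -0.003 q6 0.2679 gap 0.0117
89.5 F [-2.6  1.6  4.9] Mz 0.034 q6 0.242 gap 0.0123
91.0 F [-2.6  0.6  6.1] Mz 0.034 q6 0.2158 gap 0.0116
92.5 F [-2.8  2.3  5.9] Mz 0.077 q6 0.1896 gap 0.0121
94.0 F [-2.3  1.8  5.6] Mz 0.026 q6 0.1634 gap 0.0118
95.5 F [-2.5  0.6  6.4] Mz -0.066 q6 0.1375 gap 0.0119
97.0 F [-2.5  1.4  6.1] Mz -0.608 q6 0.1127 gap 0.0122
```

The moment jumps at 97°, so the pointer is on its stop. I'll release, retreat and look.

```bash
python3 - <<'E'
from h import *
bot.gripper_to(.05); a=bot.read_tcp_pos(); bot.servo_line([a[0],a[1],.2],.12)
bot.goto([.3,.25,.3],quat(.09,True)); bot.wait(.3)
t=optics.read_camera("top");s=optics.read_camera("side")
o=np.zeros((490,800,3),np.uint8)
o[:,:]=0
A=cv2.resize(t[180:300,160:400],(480,240),interpolation=cv2.INTER_CUBIC);B=cv2.resize(s[160:330,180:345],(310,320));K=cv2.resize(t[190:222,198:238],(300,240),interpolation=cv2.INTER_CUBIC)
o[:240,:480]=A;o[:320,485:795]=B;o[245:485,:300]=K
cv2.imwrite("pics/end.png",o[:,:,::-1]); print(bot.read_t())
E
```

```text
62.8167
```

View pics/end.png

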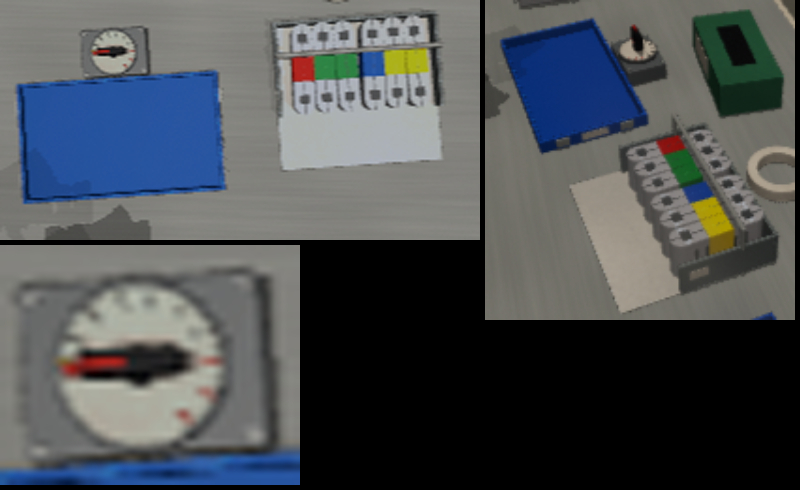

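The pointer is on the zero mark (65,367 in the lower crop), all six cassettes are filed and upright, and the carrier is empty. Handing in.

```bash
python3 -c "
from cell import bot
print(bot.hand_in())"
```

```text
the job is handed in; nothing more can be done
None
```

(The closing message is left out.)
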